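# Index plunger held out with the shuttle against its reference stop

### The job

I need to re-set the index strip of the marking shuttle, so be my third hand: pull the red index plunger knob straight up, fully out of its hole, before anything slides, and then, keeping it fully out all the way, slide the carriage along its rail by that knob until it comes gently up against the brass reference stop (not the black rubber buffer). Finish while holding: do not let go, keep the plunger pulled fully out and the carriage pressed lightly but firmly against the brass stop. Leave the driver lying in its nest and do not disturb the tools and parts on the bench.

Things in the scene. Friction and masses are not known exactly. Their poses are not given: they have to be found in the camera images.
- knob (a point): centre of the plunger's red knob: upright cylinder 25 mm across, 24 mm tall, 80 mm above the bench when seated. Fingertips may go 22 mm below this point beside the 16 mm barrel (hex nut 23 mm at its foot) to the bracket. Close the fingers along the slide (y axis of carriage_mid): across it the driver's flank is only 34 mm away, its top 9 mm higher than this point. Can be gripped firmly
- plunger (a joint): how far the plunger is pulled straight up (m): 0 seated in its hole, 0.012 fully out at its own stop. Sprung down with 5 N seated, 12 N fully out; let go, it snaps down. Its 7 mm pin reaches 8 mm into the steel index strip and locks the carriage until pulled
- carriage_mid (a point): centre of the top of the carriage's grey table, under the driver, 50 mm above the bench. y axis along the slide, x axis across it, away from the knob (plunger axis at x = -66 mm, y = 0). The table is 145 mm long: its end faces, which meet the saddles, are 72.5 mm from this point
- carriage (a joint): travel of the carriage along the slide (m), growing along the y axis of carriage_mid; 0 (within 1 mm) where the plunger is seated at the start. 1 to 2 N of friction; more holes every 15 mm along the strip
- stop_mid (a point): middle of the brass reference stop, a saddle clamped on the rail, 40 mm across and 24 mm along the slide: the face the table meets is 12 mm from this point. Its top is 53 mm, this point 45 mm above the bench. At either end of the slide, 37 to 82 mm from the table's end at the start; fixed and hard
- buffer_mid (a point): the same point of the black rubber buffer, a saddle of the same shape at the other end of the slide; not to be used
- driver_mid (a point): centre of the light grey LED driver, 64x122x39 mm, lying loose in the brass corners (8 mm high) of the carriage's nest, 122 mm along the slide; rides with the carriage
- gauge_block: bystander: grey steel gauge block, 36x36x30 mm, lying loose on the bench; origin at the centre of its underside
- side_cutters: bystander: side cutters with red handles, 55x165x13 mm, lying loose on the bench; origin at the centre of its underside
- calliper: bystander: digital calliper, 70x200x16 mm, lying loose on the bench; origin at the centre of its underside
- tape_measure: bystander: yellow-brown tape measure, 30x68x58 mm, lying loose on the bench; origin at the centre of its underside
- tape_roll: bystander: roll of black tape, 91x91x18 mm, lying loose on the bench; origin at the centre of its underside
- screwdriver_blue: bystander: screwdriver with a blue handle, 29x180x29 mm, lying loose on the bench; origin at the centre of its underside

How it is judged (in metres and radians):
On the way, in this order (a step that is already met when the one before it is completed fails the run):
1. the plunger is fully out (9.5 mm or more of 12) while the carriage still stands where it started (within 4 mm) (value of joint plunger above 0.0095 m and value of joint carriage between -0.004 and 0.004 m and contact force between the fingers and plunger above 2 N), for 0.1 s.
2. the carriage meets the brass stop with the plunger still fully out (value of joint plunger above 0.0095 m and contact force between carriage and stop above 1.5 N), for 0.1 s.
At the end, for the whole second after the job is handed in: The fingers hold the plunger knob with the plunger pulled out 9.5 mm or more of its 12 mm, and the carriage is at rest and pressed against the brass stop with 1.5 to 30 N, all through the last second (all of step 2 and contact force between the fingers and plunger above 2 N and contact force between carriage and stop below 30 N and velocity of joint carriage between -0.01 and 0.01 m/s); the arm keeps its last pose, push and grip.
It fails at once if the plunger drops back (below 7 mm) while the carriage is away from its starting hole (more than 5 mm) (value of joint plunger below 0.007 m and (value of joint carriage above 0.005 m or value of joint carriage below -0.005 m)).
It fails at once if the carriage is rammed against the brass stop (more than 45 N) (contact force between carriage and stop above 45 N).
It fails at once if the carriage runs into the rubber buffer (contact force between carriage and buffer above 1 N).
It fails at once if the driver leaves its nest (more than 6 mm from its place, or tipped by more than 0.1 rad) (angle between driver_mid's own z axis and vertical above 0.1 rad or z of driver_mid in the frame of carriage_mid above 0.0255 m or x of driver_mid in the frame of carriage_mid above 0.006 m or x of driver_mid in the frame of carriage_mid below -0.006 m or y of driver_mid in the frame of carriage_mid above 0.006 m or y of driver_mid in the frame of carriage_mid below -0.006 m).
It fails at once if a bystander is moved by more than 20 mm (distance of any of gauge_block, side_cutters, calliper, tape_measure, tape_roll, screwdriver_blue from where it was at the start of the episode above 0.02 m).
It also fails if it takes over 42 s, if anything falls off the work surface, if the arm or the gripper's body presses on something with over 40 N, if the wrist force passes 120 N, or if a joint passes its speed limit or range.

### The arm

A 6-joint arm with a two-finger parallel gripper is mounted at the origin on a cart in front of the work surface, level with it; the furniture and walls round the work are solid. World frame = base frame: x ahead of the robot, y to its left, z up, the work surface at z = 0. Lengths are in mm, angles in rad, forces in N, time in s.
With the tool pointing down it reaches from about 275 to 1000 mm from the base axis. Payload 8.4 kg.
Tool frame: the origin (TCP) lies at the very end of the fingers, on their centre line; the grasp point (between the pads) lies 19 mm behind it (r.pinch_z is the distance from the TCP to the grasp point, in mm); z points along the fingers, y is the direction in which the jaws open and shut (so a half turn about z gives the same grasp; the last joint's range is limited). The gripper opens to 85 mm and grips with 20 to 120 N. Pads are 22 mm wide; open, the fingers measure 114 mm over their backs; the gripper's body (76 mm by 85 mm) begins 54 mm behind the grasp point. The pads swing forward as they close: fully open they stand 13 mm farther back than shut.
Start: joints at [-1.278, 0.353, 1.633, -0, 1.155, -0.002], TCP at [181.591, -598.04, 208.381] pointing down, gripper open.
Joint ranges: [-2.63, 2.63], [-0.92, 2.1], [0.06, 2.66], [-1.3, 4.44], [0, 2.69], [-3.02, 3.02]. Speed limits (rad/s): [2.22, 2.22, 2.79, 3.14, 3.14, 3.14].

### API

Orientations are given as [roll, pitch, yaw] about the fixed x, y, z axes, in that order (R = Rz(yaw) Ry(pitch) Rx(roll)).
In Python, from rig import r, optics gives the robot as it stands.
- The arm moves only by the shell command python3 -m creep 'ROWS' [FORCE]. ROWS is JSON, a list of rows, each an object with "dp": the shift along the tool's x, y, z in mm, a list of three; "angular": the turn, a rotation vector about the tool's x, y, z in rad, a list of three; "fingers": the finger opening in mm, from 0 to 85.4. In form: [{"dp": [dx, dy, dz], "angular": [wx, wy, wz], "fingers": fingers}, ...]. A call has 1 to 5 rows; each row is the pose to reach, as a shift and turn from the pose commanded when the call began, along the tool's axes at that moment; what a row does not reach only later rows make up. A row lasts 1/12 s, in which the tool goes at most 41.7 mm and 7.16 degrees, less where a joint would pass 70% of its speed; a pose out of reach is approached as far as the arm can. A call with a gripper value outside its range is refused whole. The fingers move at their own pace and stop on an object; FORCE is the grip in N (left out, the last holds). Time passes only in rows, so rows that repeat a pose let the fingers close. It gives the time, the measured TCP pose, the force and the opening at its end, in the units of the state.
- r.sense(): the state, without advancing time (a new reading comes with each control period).
- optics.grab_frame(name): name is "side" or "top" or "wrist"; returns the picture (400x640x3 uint8, blue, green, red); there is no depth.
- optics.camera_params(name): a dict with "fx", "fy", "cx", "cy" (pixels), "eye" and "rotation" of the camera in the world; the wrist camera has in their place "T_tool_cam" (4x4, takes a point from camera to tool coordinates, whose origin is the TCP and whose axes are the flange's). Camera axes: x right, y up, looking along -z (the intrinsics and any distortion apply to the point x, -y, -z); pixel columns grow to the right and rows downward; lengths in mm; the calibration is good to about 2 mm. The wrist camera is an equidistant fisheye: a pixel r from the principal point sees the ray r / f radians off the axis. A picture is of the moment at which its call begins: read the wrist's pose just before it. camera_params takes no time and is no camera call.
- r.sign_off(): hands the job in, once; it reports no verdict.
The state is a dict: "clock": time; "qpos": joint angles; "qvel": joint speeds; "joint_efforts": joint torques, N m; "eef_pos": TCP position; "tcp_rot": TCP orientation; "contact_force": force on the tool from outside, world axes, zero at the start; "wrist_torque": the same for the moment, N m; "opening": opening from 0.0 (shut) to 1.0 (fully open).
Only numpy, scipy, OpenCV 4.12 (cv2) and the standard library are available. Lean on these libraries where they do the work, as an engineer would, in place of code of your own. Each camera call takes 0.05 s, during which the arm holds its last target.

## Working session

There is one attempt and no reset: what is moved stays moved. The work goes in short steps, Python scripts to look and compute and a shell command to move; the robot and the scene stay as the last step left them, time stands still between calls to the robot, and variables do not carry over. Pictures are saved under pics/ and viewed, and the job is handed in when it is done.

```bash
mkdir -p pics; ls
python3 - <<'E'
from rig import r, optics
import cv2
print(r.sense(), r.pinch_z)
for n in ["side","top","wrist"]:
    cv2.imwrite(f"pics/{n}0.png",optics.grab_frame(n)); print(n,optics.camera_params(n))
E
```

```text
pics
{'clock': 0.0, 'qpos': array([-1.27842376e+00,  3.53643399e-01,  1.63417137e+00,  1.43404487e-05,
        1.15521784e+00, -2.41480824e-03]), 'qvel': array([ 0.00048785,  0.00096808, -0.00124485, -0.0012235 , -0.00173481,
       -0.00133456]), 'joint_efforts': array([ 2.13160420e-03, -6.05246472e+01, -3.42068624e+01, -9.69689813e-05,
        9.14415345e-03, -9.03238401e-06]), 'eef_pos': array([ 181.42616286, -597.52687857,  207.64875021]), 'tcp_rot': array([-3.14015273e+00, -1.65886550e-05,  2.94781568e-01]), 'contact_force': array([-0.11699681, -0.27500755, -0.15846131]), 'wrist_torque': array([0.01415967, 0.04988818, 0.01960657]), 'opening': 0.9966738434090993} 18.700000000000003
side {'fx': 410.8025027398761, 'fy': 410.8025027398761, 'cx': 326.8068022140503, 'cy': 200.49262897512494, 'eye': array([606.17405137, 911.06897129, 908.15862828]), 'rotation': array([0.86536286, 0.01225098, 3.09044922])}
top {'fx': 468.46744828363313, 'fy': 468.46744828363313, 'cx': 319.29044632333125, 'cy': 198.46815188219824, 'eye': array([ 360.70758923,  -60.59164231, 1421.89494195]), 'rotation': array([ 0.13681675, -0.00668639, -1.55742238])}
wrist {'fx': 309.70691628693146, 'fy': 309.70691628693146, 'cx': 321.3066954473284, 'cy': 202.42622845644638, 'T_tool_cam': array([[ 7.99094303e-04,  9.61027525e-01,  2.76451547e-01,
         7.14330535e+01],
       [ 9.99999589e-01, -6.49444523e-04, -6.32877310e-04,
        -6.06760056e-01],
       [-4.28672572e-04,  2.76451939e-01, -9.61027649e-01,
        -1.65516410e+02],
       [ 0.00000000e+00,  0.00000000e+00,  0.00000000e+00,
         1.00000000e+00]])}
```

View pics/side0.png

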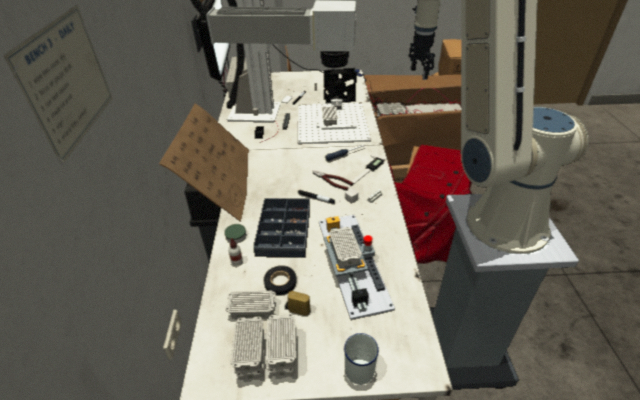

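View pics/top0.png

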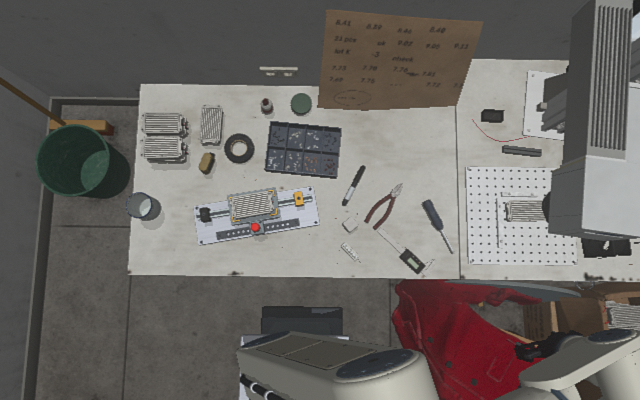

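View pics/wrist0.png

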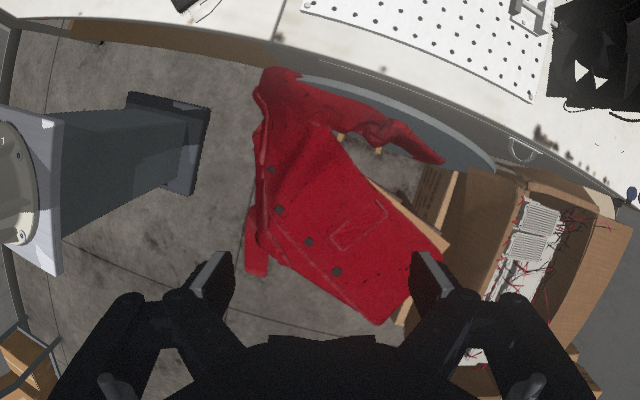

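The top picture shows the shuttle with the knob at about (255,227), the brass stop at the right end at about (298,199), and the black buffer at the left end at about (205,214). I'll enlarge that area.

```bash
cat > h.py <<'E'
import numpy as np, cv2
from scipy.spatial.transform import Rotation as R
from rig import r, optics
def ray(n,u,v,pose=None):
    p=optics.camera_params(n)
    a,b=(u-p['cx'])/p['fx'],(v-p['cy'])/p['fy']
    if n=='wrist':
        th=np.hypot(a,b); s=np.sin(th)/th if th>1e-9 else 1
        d=np.array([a*s,-b*s,-np.cos(th)]); T=p['T_tool_cam']
        pos,rot=pose; Rt=R.from_euler('xyz',rot).as_matrix()
        return pos+Rt@T[:3,3], Rt@T[:3,:3]@d
    M=R.from_euler('xyz',p['rotation']).as_matrix()
    return np.array(p['eye']),M@np.array([a,-b,-1])
def onz(n,u,v,z,pose=None):
    o,d=ray(n,u,v,pose); return o+d*(z-o[2])/d[2]
def crop(src,dst,x0,y0,x1,y1,k):
    i=cv2.imread(src)[y0:y1,x0:x1]; cv2.imwrite(dst,cv2.resize(i,None,fx=k,fy=k,interpolation=cv2.INTER_CUBIC))
E
python3 - <<'E'
from h import *
crop('pics/top0.png','pics/topc.png',190,170,330,250,5)
crop('pics/side0.png','pics/sidec.png',310,205,400,320,5)
E
```

```text
(no output)
```

View pics/topc.png

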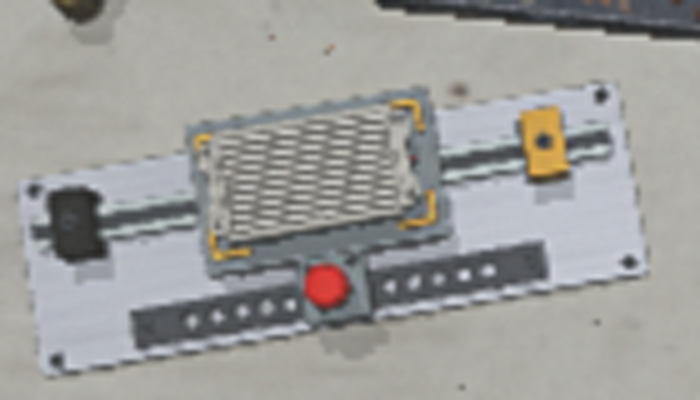

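View pics/sidec.png

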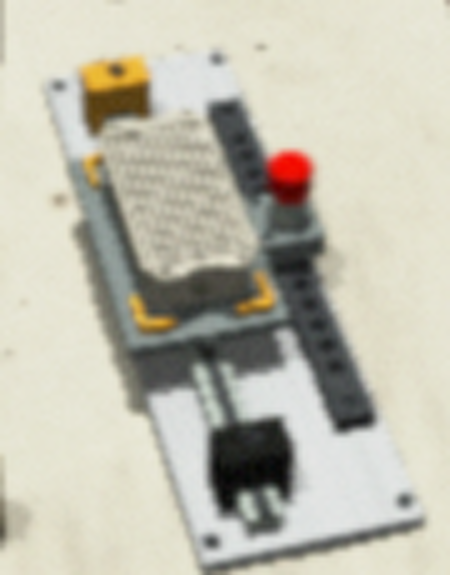

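The top crop shows the knob top at crop (326,286), the stop top at (544,142) and the buffer top at (77,222). In the side crop the knob is centred at about (290,178).

Run:
```python
from h import *
c=lambda u,v:(190+(u+.5)/5-.5,170+(v+.5)/5-.5)
K=onz('top',*c(326,286),90); S=onz('top',*c(544,142),53); B=onz('top',*c(77,222),53)
print(K,S,B); d=S-B; print('slide yaw',np.degrees(np.arctan2(d[1],d[0])),np.linalg.norm(d))
for a,b in [((37,375-2),(645,275)),((20,183),(615,85))]:
    p=onz('top',*c(*a),8);q=onz('top',*c(*b),8);e=q-p;print('plate',np.degrees(np.arctan2(e[1],e[0])))
a,b=onz('top',*c(190,130),50),onz('top',*c(430,88),50);e=b-a;print('table far edge',np.degrees(np.arctan2(e[1],e[0])),np.linalg.norm(e))
s=lambda u,v:(310+(u+.5)/5-.5,205+(v+.5)/5-.5)
print('side knob',onz('side',*s(290,178),80), 'stop', onz('side',*s(117,72),53))
```

```text
[460.24545068 115.2421066   90.        ] [549.79542693  -5.59918351  53.        ] [498.53645396 267.17684479  53.        ]
slide yaw -79.35732236048511 277.5504349166237
plate -80.03112694340054
plate -79.69698820998244
table far edge -79.09462426583322 143.6657801354495
side knob [461.8162402  117.25843148  80.        ] stop [550.90445111  -4.23615846  53.        ]
```

The slide runs at a yaw of about -79.7° toward the brass stop. The knob is at about (461,116), with about 50 mm to travel. The tool yaw should be about 0.18, so I'm moving over now.

```bash
python3 -m creep '[{"dp":[20,-25,0],"angular":[0,0,0.02],"fingers":85},{"dp":[45,-56,0],"angular":[0,0,0.05],"fingers":85},{"dp":[70,-88,0],"angular":[0,0,0.08],"fingers":85},{"dp":[95,-120,0],"angular":[0,0,0.1],"fingers":85},{"dp":[120,-152,0],"angular":[0,0,0.115],"fingers":85}]'
python3 - <<'E'
from h import *
s=r.sense();print(s['eef_pos'],s['tcp_rot'],s['qpos'])
d=R.from_euler('xyz',s['tcp_rot']).as_matrix().T@(np.array([461,116,150])-s['eef_pos']);print(d)
E
```

```text
clock: 0.57
eef_pos: [252.3, -415.8, 208.0]
tcp_rot: [-3.141, 0.0, 0.178]
contact_force: [1.1, -0.2, 0.3]
opening: 0.989
[ 252.34853926 -415.83740183  208.03117974] [-3.14109732e+00  4.43808575e-05  1.77988126e-01] [-1.02854473e+00  1.36404309e-01  1.92181270e+00  1.52752856e-04
  1.08385429e+00  3.64191973e-01]
[ 299.51946484 -486.4648681    58.25885476]
```

```bash
python3 -m creep '[{"dp":[21,-34,0],"angular":[0,0,0],"fingers":85},{"dp":[42,-68,0],"angular":[0,0,0],"fingers":85},{"dp":[63,-102,0],"angular":[0,0,0],"fingers":85},{"dp":[84,-136,0],"angular":[0,0,0],"fingers":85},{"dp":[105,-170,0],"angular":[0,0,0],"fingers":85}]'
python3 -m creep '[{"dp":[21,-34,0],"angular":[0,0,0],"fingers":80},{"dp":[42,-68,0],"angular":[0,0,0],"fingers":75},{"dp":[63,-102,0],"angular":[0,0,0],"fingers":70},{"dp":[84,-136,0],"angular":[0,0,0],"fingers":65},{"dp":[105,-170,0],"angular":[0,0,0],"fingers":65}]'
python3 - <<'E'
from h import *
s=r.sense();print(s['eef_pos'],s['tcp_rot'],s['qpos'])
d=R.from_euler('xyz',s['tcp_rot']).as_matrix().T@(np.array([461,116,150])-s['eef_pos']);print(d)
E
```

```text
clock: 0.98
eef_pos: [325.2, -229.9, 208.4]
tcp_rot: [3.141, -0.0, 0.179]
contact_force: [0.9, -0.0, -1.3]
opening: 0.996
clock: 1.4
eef_pos: [398.2, -43.7, 208.5]
tcp_rot: [3.141, -0.001, 0.18]
contact_force: [0.6, -0.8, 0.0]
opening: 0.765
[398.22540243 -43.66368172 208.54970443] [ 3.14135048e+00 -5.07351088e-04  1.79817563e-01] [-1.12875657e-01 -9.88860404e-03  2.07970917e+00 -9.73935977e-05
  1.07121644e+00  1.27814980e+00]
[  90.28858663 -145.8762629    58.56019379]
```

```bash
python3 -m creep '[{"dp":[20,-33,5],"angular":[0,0,0],"fingers":65},{"dp":[40,-66,15],"angular":[0,0,0],"fingers":65},{"dp":[60,-99,25],"angular":[0,0,0],"fingers":65},{"dp":[80,-130,32],"angular":[0,0,0],"fingers":65},{"dp":[87,-140,35],"angular":[0,0,0],"fingers":65}]'
python3 -m creep '[{"dp":[0,0,0],"angular":[0,0,0],"fingers":65},{"dp":[0,0,0],"angular":[0,0,0],"fingers":65}]'
python3 - <<'E'
from h import *
s=r.sense();print(s['eef_pos'],s['tcp_rot'],s['qpos'])
cv2.imwrite('pics/w1.png',optics.grab_frame('wrist'))
cv2.imwrite('pics/top1.png',optics.grab_frame('top'))
E
```

```text
clock: 1.82
eef_pos: [459.7, 111.5, 172.5]
tcp_rot: [-3.141, -0.0, 0.182]
contact_force: [-0.7, -0.4, 0.2]
opening: 0.758
clock: 1.98
eef_pos: [458.1, 107.7, 172.9]
tcp_rot: [3.141, 0.002, 0.182]
contact_force: [0.2, -1.0, 0.8]
opening: 0.766
[458.07528503 107.6806363  172.94834245] [3.14117863e+00 1.52436816e-03 1.81682852e-01] [ 2.27958974e-01  1.54138467e-01  1.98880620e+00 -4.07651151e-04
  1.00018991e+00  1.61729259e+00]
```

View pics/w1.png

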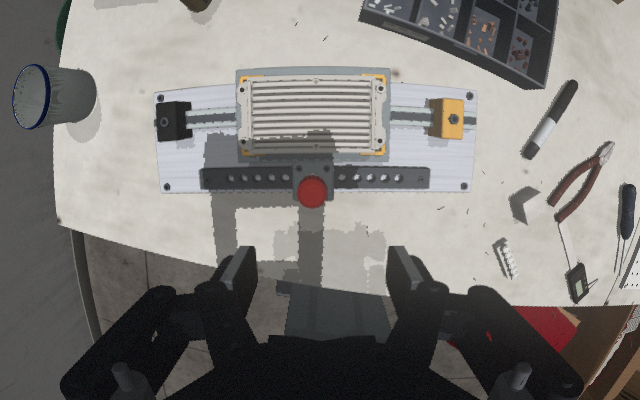

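The wrist picture shows the knob at about (312,191), the stop at (446,118), the buffer at (173,121), and the table edges level in the image, so the yaw is right.

Run:
```python
from h import *
s=r.sense();po=(s['eef_pos'],s['tcp_rot'])
crop('pics/w1.png','pics/w1c.png',150,60,480,210,2.4)
K=onz('wrist',312,191,86,po);print('knob',K)
for (a,b) in [((237,70),(390,70)),((203,187),(429,187)),((163,192),(473,192))]:
    p=onz('wrist',*a,30,po);q=onz('wrist',*b,30,po);e=q-p;print(np.degrees(np.arctan2(e[1],e[0])))
i=cv2.imread('pics/w1.png').astype(int);m=(i[...,2]>110)&(i[...,1]<60)&(i[...,0]<60);m[230:]=0;m[:,:290]=0;m[:,335:]=0
y,x=np.nonzero(m);print(x.mean(),y.mean(),x.min(),x.max(),y.min(),y.max())
```

```text
knob [464.94763189 116.39052613  86.        ]
-80.10165345246793
-79.72651905732178
-79.70746258998727
311.43094841930116 192.540765391015 298 325 179 206
```

View pics/w1c.png

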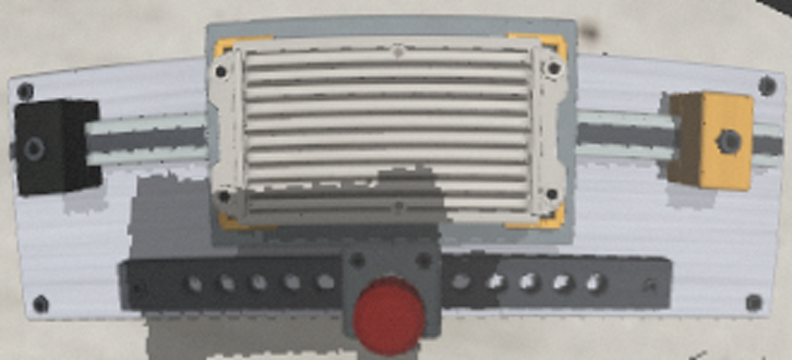

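Run:
```python
from h import *
s=r.sense();po=(s['eef_pos'],s['tcp_rot'])
print(onz('wrist',311.4,192.5,88,po), s['eef_pos'])
i=cv2.imread('pics/top0.png').astype(int);m=(i[...,2]>140)&(i[...,1]<70);m[:215]=0;m[245:]=0;m[:,:245]=0;m[:,265:]=0
y,x=np.nonzero(m);print(x.mean(),y.mean(),onz('top',x.mean(),y.mean(),89))
i=cv2.imread('pics/side0.png').astype(int);m=(i[...,2]>140)&(i[...,1]<70);m[:230]=0;m[250:]=0;m[:,:355]=0;m[:,380:]=0
y,x=np.nonzero(m);print(x.mean(),y.mean(),onz('side',x.mean(),y.mean(),82))
print(R.from_euler('xyz',s['tcp_rot']).as_matrix().T@(np.array([462.5,116.5,62])-s['eef_pos']))
```

```text
[464.08530333 116.69211069  88.        ] [458.03267649 106.60976105 173.43143599]
254.5 226.5 [461.16278514 116.25454612  89.        ]
367.3 238.525 [462.18037668 112.68166354  82.        ]
[  6.23363025  -8.9744465  111.42414414]
```

```bash
python3 -m creep '[{"dp":[3,-4,20],"angular":[0,0,0],"fingers":65},{"dp":[6,-9,45],"angular":[0,0,0],"fingers":65},{"dp":[6,-9,65],"angular":[0,0,0],"fingers":65},{"dp":[6,-9,70],"angular":[0,0,0],"fingers":65},{"dp":[6,-9,70],"angular":[0,0,0],"fingers":65}]'
python3 - <<'E'
from h import *
s=r.sense();po=(s['eef_pos'],s['tcp_rot']);print(po)
cv2.imwrite('pics/w2.png',optics.grab_frame('wrist'))
i=cv2.imread('pics/w2.png').astype(int);m=(i[...,2]>100)&(i[...,1]<60)&(i[...,0]<60);m[330:]=0;m[:,:270]=0;m[:,365:]=0
y,x=np.nonzero(m);print(x.mean(),y.mean(),x.min(),x.max(),y.min(),y.max())
for z in (86,92): print(onz('wrist',x.mean(),y.mean(),z,po))
s=r.sense();print(s['eef_pos'])
E
```

```text
clock: 2.5
eef_pos: [461.6, 116.2, 102.6]
tcp_rot: [3.141, 0.003, 0.178]
contact_force: [-0.1, -1.3, 0.4]
opening: 0.762
(array([461.64501691, 116.15049348, 102.61995735]), array([3.14125108e+00, 2.78800967e-03, 1.78315414e-01]))
320.2915601023018 229.02728047740837 301 340 211 248
[462.9151891  117.63941785  86.        ]
[465.19961267 118.03556588  92.        ]
[462.64468652 116.53740752 103.71325858]
```

View pics/w2.png

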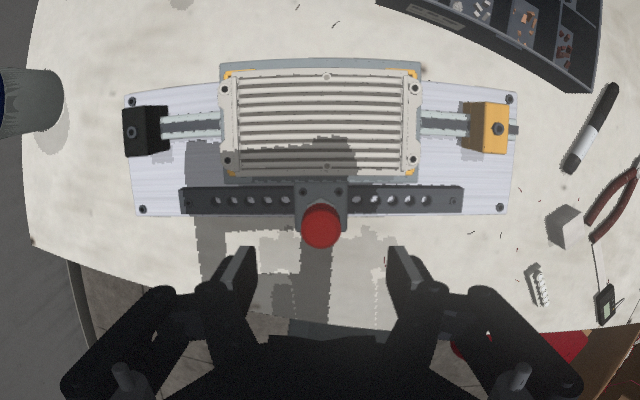

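The knob at (320,229) is centred between the fingers to within about 1 mm. I'm descending with a small correction.

```bash
python3 -m creep '[{"dp":[1,-0.7,10],"angular":[0,0,0],"fingers":65},{"dp":[1,-0.7,22],"angular":[0,0,0],"fingers":65},{"dp":[1,-0.7,34],"angular":[0,0,0],"fingers":65},{"dp":[1,-0.7,41],"angular":[0,0,0],"fingers":65},{"dp":[1,-0.7,41],"angular":[0,0,0],"fingers":65}]'
python3 - <<'E'
from h import *
s=r.sense();print(s['eef_pos'],s['contact_force'])
cv2.imwrite('pics/w3.png',optics.grab_frame('wrist'))
s=r.sense();print(s['eef_pos'],s['contact_force'])
E
```

```text
clock: 2.97
eef_pos: [463.4, 118.2, 61.7]
tcp_rot: [3.142, 0.001, 0.18]
contact_force: [-0.2, 0.2, -0.6]
opening: 0.758
[463.38262616 118.17052985  61.71353982] [-0.19033053  0.20221352 -0.5769949 ]
[463.72227815 118.29777624  62.34110967] [ 0.3349387  -0.2858628   0.75887431]
```

View pics/w3.png

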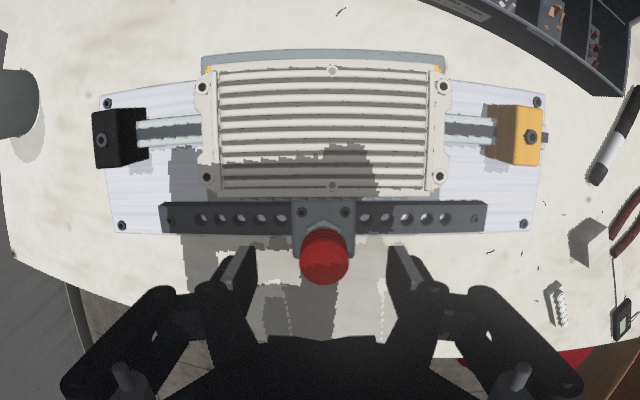

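Run:
```python
from h import *
s=r.sense();po=(s['eef_pos'],s['tcp_rot'])
crop('pics/w3.png','pics/w3c.png',220,190,430,320,3.8)
def proj(P):
    p=optics.camera_params('wrist');T=p['T_tool_cam'];Rt=R.from_euler('xyz',po[1]).as_matrix()
    t=Rt.T@(np.array(P)-po[0]); c=T[:3,:3].T@(t-T[:3,3]); a,b,d=c[0],-c[1],-c[2]
    rr=np.hypot(a,b);th=np.arctan2(rr,d);return p['cx']+p['fx']*th*a/rr,p['cy']+p['fy']*th*b/rr
for P in [(463.5,117.3,92),(463.5,117.3,68),(463.5,118,80)]+[(463.5+dx,118,92) for dx in (-12.5,12.5)]: print(P,proj(P))
```

```text
(463.5, 117.3, 92) (np.float64(324.47725641405566), np.float64(266.20245348797926))
(463.5, 117.3, 68) (np.float64(324.0616089084916), np.float64(246.36115618003856))
(463.5, 118, 80) (np.float64(322.9529166208289), np.float64(255.41909637881247))
(451.0, 118, 92) (np.float64(318.61669562544694), np.float64(287.08571536873296))
(476.0, 118, 92) (np.float64(327.8352089303013), np.float64(243.2350012389619))
```

View pics/w3c.png

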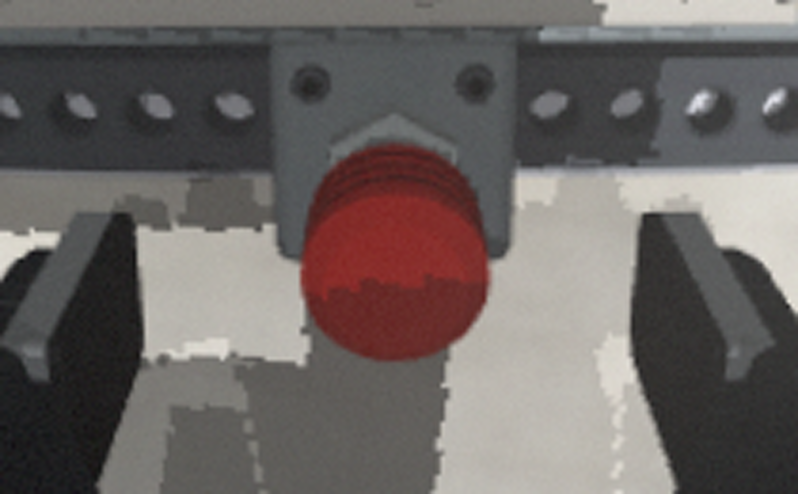

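The knob's top disc is centred between the pads. I'll nudge 1 mm in x and close.

```bash
python3 -m creep '[{"dp":[1,0.5,0],"angular":[0,0,0],"fingers":45},{"dp":[1,0.5,0],"angular":[0,0,0],"fingers":30},{"dp":[1,0.5,0],"angular":[0,0,0],"fingers":10},{"dp":[1,0.5,0],"angular":[0,0,0],"fingers":10},{"dp":[1,0.5,0],"angular":[0,0,0],"fingers":10}]' 80
python3 -m creep '[{"dp":[0,0,0],"angular":[0,0,0],"fingers":10},{"dp":[0,0,0],"angular":[0,0,0],"fingers":10},{"dp":[0,0,0],"angular":[0,0,0],"fingers":10}]' 80
python3 - <<'E'
from h import *
s=r.sense();print(s['clock'],s['eef_pos'],s['contact_force'],s['opening']*85.4)
cv2.imwrite('pics/w4.png',optics.grab_frame('wrist'))
E
```

```text
clock: 3.43
eef_pos: [465.5, 118.3, 63.4]
tcp_rot: [-3.141, -0.001, 0.18]
contact_force: [-2.7, -1.1, 10.1]
opening: 0.236
clock: 3.68
eef_pos: [465.5, 118.3, 63.4]
tcp_rot: [-3.142, -0.001, 0.18]
contact_force: [-2.2, -1.0, 11.0]
opening: 0.234
3.6833 [465.47621939 118.28630499  63.43691699] [-2.16836967 -0.9874299  11.04543755] 19.951365145554064
```

View pics/w4.png

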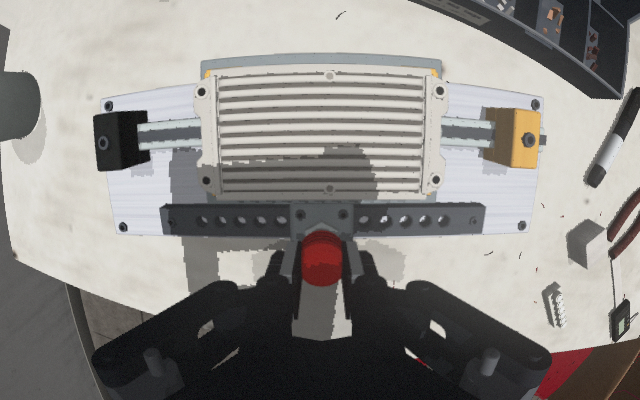

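Run:
```python
from h import *
crop('pics/w4.png','pics/w4c.png',240,190,400,320,4.6)
```

```text
(no output)
```

View pics/w4c.png

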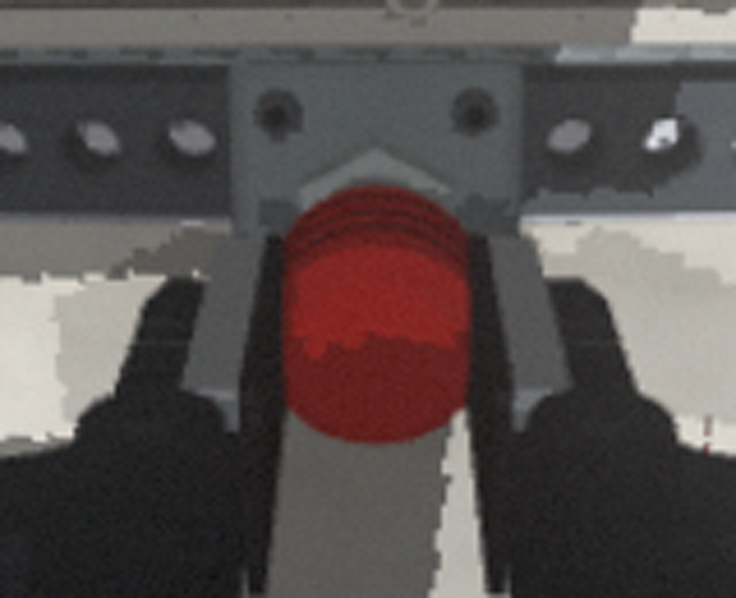

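The knob is gripped flat and centred. Next is the straight pull up, in steps.

```bash
python3 -m creep '[{"dp":[0,0,-2],"angular":[0,0,0],"fingers":10},{"dp":[0,0,-4],"angular":[0,0,0],"fingers":10},{"dp":[0,0,-6],"angular":[0,0,0],"fingers":10},{"dp":[0,0,-8],"angular":[0,0,0],"fingers":10},{"dp":[0,0,-8],"angular":[0,0,0],"fingers":10}]' 80
python3 -m creep '[{"dp":[0,0,-1],"angular":[0,0,0],"fingers":10},{"dp":[0,0,-2],"angular":[0,0,0],"fingers":10},{"dp":[0,0,-3],"angular":[0,0,0],"fingers":10},{"dp":[0,0,-3],"angular":[0,0,0],"fingers":10}]' 80
```

```text
clock: 4.15
eef_pos: [465.2, 118.2, 70.6]
tcp_rot: [-3.142, -0.001, 0.18]
contact_force: [4.0, 1.3, -10.0]
opening: 0.233
clock: 4.48
eef_pos: [465.2, 118.2, 73.4]
tcp_rot: [-3.142, -0.001, 0.18]
contact_force: [5.0, 1.3, -11.1]
opening: 0.235
```

```bash
python3 -m creep '[{"dp":[0,0,-1],"angular":[0,0,0],"fingers":10},{"dp":[0,0,-2],"angular":[0,0,0],"fingers":10},{"dp":[0,0,-2],"angular":[0,0,0],"fingers":10}]' 80
python3 -m creep '[{"dp":[0,0,-0.7],"angular":[0,0,0],"fingers":10},{"dp":[0,0,-1],"angular":[0,0,0],"fingers":10},{"dp":[0,0,-1],"angular":[0,0,0],"fingers":10}]' 80
python3 - <<'E'
from h import *
s=r.sense();print(s['clock'],s['eef_pos'],s['contact_force'],s['wrist_torque'])
cv2.imwrite('pics/w5.png',optics.grab_frame('wrist'))
crop('pics/w5.png','pics/w5c.png',240,190,400,320,4.6)
E
```

```text
clock: 4.73
eef_pos: [465.1, 118.2, 75.3]
tcp_rot: [-3.142, -0.0, 0.18]
contact_force: [5.7, 1.1, -11.7]
opening: 0.234
clock: 4.98
eef_pos: [465.1, 118.2, 75.9]
tcp_rot: [-3.142, -0.0, 0.18]
contact_force: [6.5, 1.9, -15.8]
opening: 0.232
4.9833 [465.06260485 118.17892065  75.88410085] [  6.45828066   1.94731516 -15.84724996] [ 0.23608786 -1.23534946  0.03989976]
```

View pics/w5c.png

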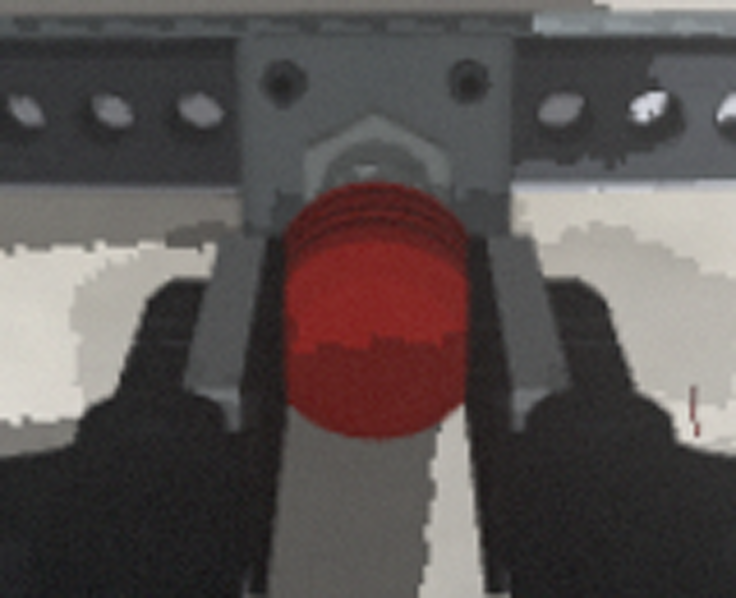

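The plunger is at its stop: the TCP has risen 12.5 mm, the force has risen to 15.8 N, and the barrel gap shows. Now I'll slide along tool +y, easing the side load by +0.5 mm in x.

```bash
python3 -m creep '[{"dp":[0.5,1,0],"angular":[0,0,0],"fingers":10},{"dp":[0.5,3,0],"angular":[0,0,0],"fingers":10},{"dp":[0.5,6,0],"angular":[0,0,0],"fingers":10},{"dp":[0.5,9,0],"angular":[0,0,0],"fingers":10},{"dp":[0.5,12,0],"angular":[0,0,0],"fingers":10}]' 80
```

```text
clock: 5.45
eef_pos: [467.3, 106.5, 75.8]
tcp_rot: [-3.141, 0.0, 0.18]
contact_force: [4.6, 2.5, -15.5]
opening: 0.23
```

```bash
python3 -m creep '[{"dp":[0.2,3,0],"angular":[0,0,0],"fingers":10},{"dp":[0.2,7,0],"angular":[0,0,0],"fingers":10},{"dp":[0.2,11,0],"angular":[0,0,0],"fingers":10},{"dp":[0.3,15,0],"angular":[0,0,0],"fingers":10},{"dp":[0.3,18,0],"angular":[0,0,0],"fingers":10}]' 80
python3 - <<'E'
from h import *
s=r.sense();print(s['clock'],s['eef_pos'],s['contact_force'],s['wrist_torque'])
cv2.imwrite('pics/w6.png',optics.grab_frame('wrist'))
E
```

```text
clock: 5.87
eef_pos: [470.6, 88.6, 75.9]
tcp_rot: [-3.141, 0.001, 0.18]
contact_force: [4.3, 2.5, -15.6]
opening: 0.238
5.8667 [470.62229148  88.61804535  75.85720955] [  4.28045203   2.47861081 -15.57982675] [ 0.38703139 -0.90126279  0.0397885 ]
```

View pics/w6.png

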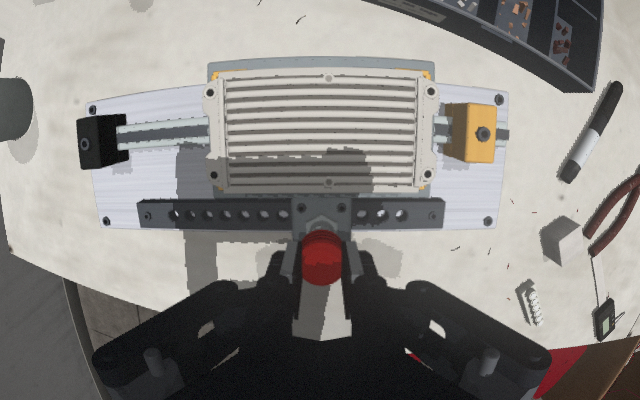

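Run:
```python
from h import *
crop('pics/w6.png','pics/w6c.png',390,50,520,210,4)
```

```text
(no output)
```

View pics/w6c.png

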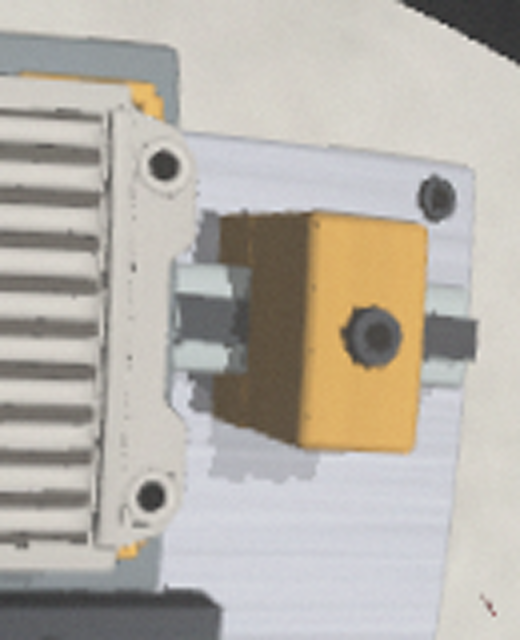

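Run:
```python
from h import *
s=r.sense();po=(s['eef_pos'],s['tcp_rot'])
a=onz('wrist',432.3,132,50,po);b=onz('wrist',466.8,132,53,po)
u=np.array([.179,-.984,0]);print(a,b,(b-a)@u)
```

```text
[545.5322472  30.2546781  50.       ] [551.3803909    7.32335449  53.        ] 23.611240153803433
```

The picture gives a 23.6 mm gap (20 mm by the earlier estimate). I'll go 14 mm more, then creep.

```bash
python3 -m creep '[{"dp":[0,3,0],"angular":[0,0,0],"fingers":10},{"dp":[0,6,0],"angular":[0,0,0],"fingers":10},{"dp":[0,9,0],"angular":[0,0,0],"fingers":10},{"dp":[0,12,0],"angular":[0,0,0],"fingers":10},{"dp":[0,14,0],"angular":[0,0,0],"fingers":10}]' 80
python3 -m creep '[{"dp":[0,0.5,0],"angular":[0,0,0],"fingers":10},{"dp":[0,1,0],"angular":[0,0,0],"fingers":10},{"dp":[0,1.5,0],"angular":[0,0,0],"fingers":10},{"dp":[0,2,0],"angular":[0,0,0],"fingers":10},{"dp":[0,2.5,0],"angular":[0,0,0],"fingers":10}]' 80
```

```text
clock: 6.33
eef_pos: [473.2, 74.9, 75.9]
tcp_rot: [-3.141, 0.001, 0.18]
contact_force: [5.2, 2.1, -14.9]
opening: 0.231
clock: 6.75
eef_pos: [473.6, 72.6, 75.9]
tcp_rot: [-3.141, 0.001, 0.18]
contact_force: [5.2, 1.8, -15.5]
opening: 0.236
```

```bash
python3 -m creep '[{"dp":[0,0.5,0],"angular":[0,0,0],"fingers":10},{"dp":[0,1,0],"angular":[0,0,0],"fingers":10},{"dp":[0,1.5,0],"angular":[0,0,0],"fingers":10},{"dp":[0,2,0],"angular":[0,0,0],"fingers":10}]' 80
python3 - <<'E'
from h import *
s=r.sense();print(s['clock'],s['eef_pos'],s['contact_force'])
po=(s['eef_pos'],s['tcp_rot'])
cv2.imwrite('pics/w7.png',optics.grab_frame('wrist'))
crop('pics/w7.png','pics/w7c.png',390,50,520,210,4)
E
```

```text
clock: 7.08
eef_pos: [473.9, 70.7, 75.8]
tcp_rot: [-3.141, 0.001, 0.18]
contact_force: [5.0, 1.5, -15.7]
opening: 0.235
7.0833 [473.92071684  70.66188624  75.84874926] [  4.95850161   1.51068668 -15.67536499]
```

View pics/w7c.png

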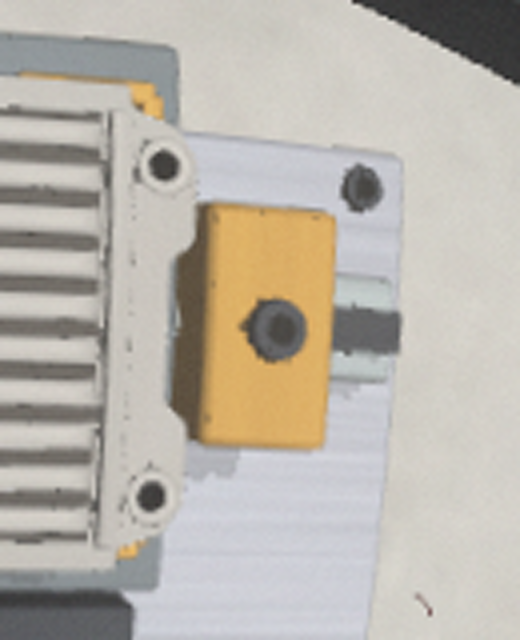

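About 5 mm remain: the stop face is at crop x=207 and the table end at 172.

```bash
python3 -m creep '[{"dp":[0,0.6,0],"angular":[0,0,0],"fingers":10},{"dp":[0,1.2,0],"angular":[0,0,0],"fingers":10},{"dp":[0,1.8,0],"angular":[0,0,0],"fingers":10},{"dp":[0,2.4,0],"angular":[0,0,0],"fingers":10},{"dp":[0,2.4,0],"angular":[0,0,0],"fingers":10}]' 80
python3 -m creep '[{"dp":[0,0.4,0],"angular":[0,0,0],"fingers":10},{"dp":[0,0.8,0],"angular":[0,0,0],"fingers":10},{"dp":[0,1.2,0],"angular":[0,0,0],"fingers":10},{"dp":[0,1.2,0],"angular":[0,0,0],"fingers":10}]' 80
```

```text
clock: 7.55
eef_pos: [474.4, 68.2, 75.9]
tcp_rot: [-3.141, 0.001, 0.18]
contact_force: [5.5, 1.2, -15.4]
opening: 0.234
clock: 7.88
eef_pos: [474.6, 67.1, 75.9]
tcp_rot: [-3.141, 0.001, 0.18]
contact_force: [4.7, 1.9, -15.3]
opening: 0.232
```

```bash
python3 -m creep '[{"dp":[0,0.3,0],"angular":[0,0,0],"fingers":10},{"dp":[0,0.6,0],"angular":[0,0,0],"fingers":10},{"dp":[0,0.9,0],"angular":[0,0,0],"fingers":10},{"dp":[0,0.9,0],"angular":[0,0,0],"fingers":10}]' 80
python3 - <<'E'
from h import *
s=r.sense()
cv2.imwrite('pics/w8.png',optics.grab_frame('wrist'))
crop('pics/w8.png','pics/w8c.png',390,50,520,210,4)
E
```

```text
clock: 8.22
eef_pos: [474.6, 66.8, 75.8]
tcp_rot: [-3.14, 0.001, 0.179]
contact_force: [4.7, 5.4, -15.0]
opening: 0.232
```

View pics/w8c.png

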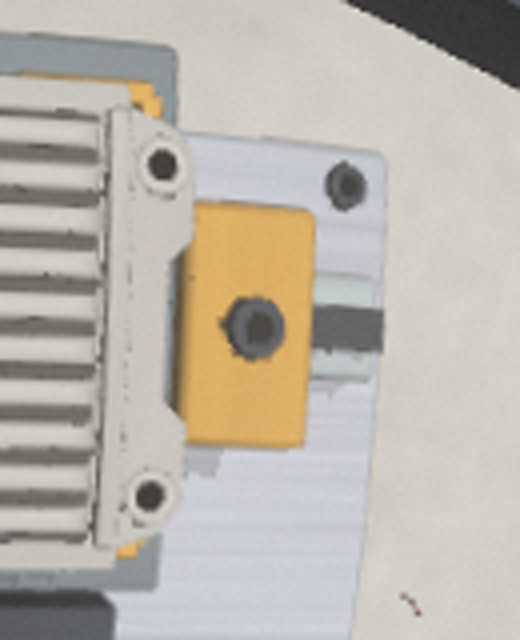

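The stop has been met: the force along the slide rose from 1.9 to 5.4 N and the TCP halted. I'll press a bit more, to about 10–12 N.

```bash
python3 -m creep '[{"dp":[0,0.3,0],"angular":[0,0,0],"fingers":10},{"dp":[0,0.6,0],"angular":[0,0,0],"fingers":10},{"dp":[0,0.9,0],"angular":[0,0,0],"fingers":10},{"dp":[0,0.9,0],"angular":[0,0,0],"fingers":10}]' 80
```

```text
clock: 8.6
eef_pos: [474.7, 66.5, 75.9]
tcp_rot: [-3.139, 0.001, 0.179]
contact_force: [3.2, 11.2, -16.4]
opening: 0.232
```

```bash
python3 -m creep '[{"dp":[0,0.2,0],"angular":[0,0,0],"fingers":10},{"dp":[0,0.2,0],"angular":[0,0,0],"fingers":10},{"dp":[0,0.2,0],"angular":[0,0,0],"fingers":10},{"dp":[0,0.2,0],"angular":[0,0,0],"fingers":10},{"dp":[0,0.2,0],"angular":[0,0,0],"fingers":10}]' 80
python3 - <<'E'
from h import *
s=r.sense();print(s['clock'],s['eef_pos'],s['contact_force'])
cv2.imwrite('pics/w9.png',optics.grab_frame('wrist'))
s=r.sense();print(s['clock'],s['eef_pos'],s['contact_force'])
E
```

```text
clock: 9.02
eef_pos: [474.7, 66.5, 75.9]
tcp_rot: [-3.139, 0.001, 0.179]
contact_force: [2.9, 11.2, -15.4]
opening: 0.233
9.0167 [474.71649294  66.52142768  75.86005156] [  2.9078412   11.22788593 -15.43585379]
9.0667 [474.73490193  66.4977801   75.87096551] [  2.64628952  11.97182025 -14.37543009]
```

View pics/w9.png

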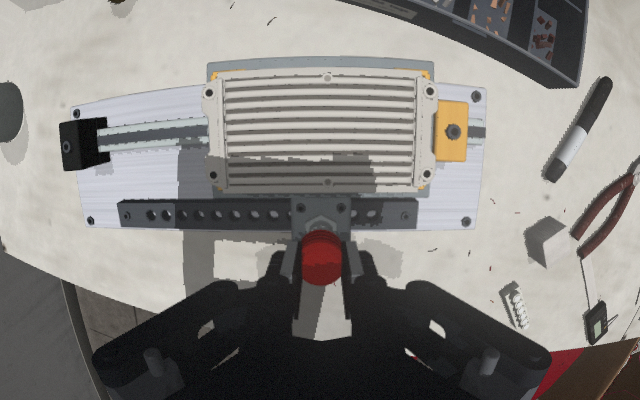

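The picture shows the carriage against the brass stop at (450,130) and the driver still in its nest. The knob is held up at (322,258), with the nut visible below it. The readings are steady.

```bash
python3 -c "
from rig import r
print(r.sign_off()); s=r.sense(); print(s['clock'],s['eef_pos'],s['contact_force'])"
```

```text
the job is handed in; nothing more can be done
None
the job is handed in; nothing more can be done
```

I pulled the plunger straight up to its own stop, slid the carriage about 52 mm by the knob to the brass stop, and handed the job in still holding it there. The sign-off gave no verdict.

- **Plunger:** the tool rose about 12.5 mm from the seated grip. The pull force levelled near 12 N, then jumped to about 15.8 N at the end stop. Height (75.8–75.9 mm) and force stayed steady through the whole slide.
- **Brass stop:** at contact the force along the slide rose from about 2 N to 5 N. I then pressed on to a steady 11–12 N, which leaves roughly 9–10 N on the stop after friction. That estimate comes from the wrist force, because I could not read the stop force directly.
- **Surroundings:** in the last wrist picture the carriage is against the brass stop, the driver is in its nest and the buffer is untouched. The bench parts in view look undisturbed. I did not check the others after the move; the arm's path stayed well above them.
- **Readings that disagreed:**
  - The grip opening read 20 mm on the 25 mm knob, probably pad compression. The picture showed a flat, centred grip that did not slip.
  - The cameras differed by 3–4 mm on the knob's position, so I used a compromise and left 3–6 N of side load on the knob.

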